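# Set up the baguette slicer: speed dial, length stop, cam lever

## Task

Set up the baguette slicer: turn its speed dial until the pointer is on the one long mark of the scale, then pull the spring-loaded stop leg out by its upright post until the leg's pointer lines up with the rider clip on the length scale. Hold the leg there by the post and, without letting it slip, push the raised cam lever beside the post fully down. Finish while still holding the post, with the leg at the rider, and leave the mug, bowl, bottle, can and glass jar standing where they are.

Things in the scene. Friction and masses are not known exactly. Their poses are not given: they have to be found in the camera images.
- slicer: The fixed baguette slicer, a white machine; deck 220 mm (x) by 540 mm (y from -210 to +330), deck top 30 mm above its origin, which lies on the work surface. Its x points away from the robot, its y along the deck to the blade end. The steel blade and motor housing (172 mm high) stand at y = +218 to +325. Its pose varies; dial, leg, lever and rider turn with it.
- dial (a joint): Angle of the speed dial, rad, 0 to 3.2. At 0 its pointer (white line on the black bar grip's top, at one end) looks along the slicer's -x; it grows clockwise seen from above and stays where left (0.04 N m friction). Aluminium scale plate with short ticks every 0.4 rad and one long thick mark at 1.6 rad (along the slicer's +y): the setting wanted.
- dial_grip (a point): Point on the dial's axis in the bar grip, 67 mm above the work surface. The upright bar is 42 mm long, 14 mm thick, from 44 to 74 mm above the surface, on a disc of 22 mm radius. Its x axis lies along the bar, the pointer is at its -x end.
- leg (a joint): Extension of the stop leg, m: 0 fully in (start), 0.09 fully out. A steel bar 22 mm wide lying along the deck; pulled out it moves along the slicer's -y. A spring pulls it back in with 3 N at 0 to 5 N at 0.09. The spring goes on pulling after the cam lever is closed, so the leg must be held to the end.
- post_foot (a point): Upright black plastic grip post fixed on the leg: 24 mm (x) by 14 mm (y, the sliding direction) by 75 mm high. This point: centre of its foot, 43 mm above the work surface; axes as the slicer's. Grip it across its 14 mm, closing along y; its bare part can be held at any height and the fingers can slide down it.
- post_top (a point): Centre of the post's top, 118 mm above the work surface.
- lever (a joint): Angle of the cam lever, rad: 0 open (raised, start), 0.5 fully closed (down, at its stop). Aluminium lever carried by the leg on the post's +y side, hinged 80 mm from the post's middle, 70 mm above the work surface, pointing at the post: 0.25 rad upward when open, 0.25 rad downward when closed. Pressing its end takes about 4 N; it stays where it is left.
- lever_tip (a point): Middle of the upper edge of the lever's end by the post: 91 mm above the work surface when open, 57 mm when closed. The end is a pad 36 mm wide (x), 24 mm long, 8 mm thick, 3 to 5 mm clear of the post, so a fingertip on the post's +y face that slides down the post pushes it down and closed.
- leg_pointer (a point): Tip of the leg's pointer, a 3 mm wide steel finger standing out 20 mm to the leg's -x side at the height of the bar, in line with the middle of the post.
- rider: Rider clip fixed on the length scale at the deck's -x edge: black block 24 mm (x) by 12 mm (y) by 12 mm high with a white line across its top. Origin: centre of its underside, on the deck; axes as the slicer's. The leg is at length when leg_pointer has the same slicer-y as this origin. Its place along the scale varies (leg extension 45 to 75 mm).
- shaker: Bystander: small glass jar, 38 mm across, 65 mm high, on the deck behind the leg. Origin under its centre.
- mug: Bystander: white mug, 80 mm across, 90 mm high. Origin under its centre.
- bowl: Bystander: blue bowl, 140 mm across, 60 mm high. Origin under its centre.
- oil: Bystander: green glass bottle, 60 mm across, 200 mm high. Origin under its centre.
- tin: Bystander: steel can, 74 mm across, 100 mm high. Origin under its centre.

How it is judged (in metres and radians):
On the way, in this order (a step that is already met when the one before it is completed fails the run):
1. the dial's pointer is on the long mark (value of joint dial between 1.48 and 1.72 rad), for 0.2 s.
2. the leg is held by the post with its pointer at the rider, the lever still open (y of leg_pointer in the frame of rider between -0.005 and 0.005 m and contact force between the fingers and post above 1.5 N and value of joint lever below 0.2 rad), for 0.2 s.
3. the lever is closed with the leg still held at the rider (y of leg_pointer in the frame of rider between -0.005 and 0.005 m and contact force between the fingers and post above 1.5 N and value of joint lever above 0.43 rad), for 0.2 s.
At the end, for the whole second after the job is handed in: The dial is within 0.12 rad of 1.6; the leg's pointer is within 5 mm of the rider's middle along the scale and still; the cam lever is closed (at least 0.43 of 0.5 rad); the fingers are still gripping the post (contact over 1.5 N) (all of step 1 and all of step 3 and velocity of joint leg between -0.01 and 0.01 m/s); the arm keeps its last pose, push and grip.
It fails at once if the lever is pushed down while the leg is away from the rider (over 12 mm off) (value of joint lever above 0.25 rad and (y of leg_pointer in the frame of rider above 0.012 m or y of leg_pointer in the frame of rider below -0.012 m)).
It fails at once if the mug, bowl, bottle, can or glass jar is knocked away (over 30 mm) (distance of any of shaker, mug, bowl, oil, tin from where it was at the start of the episode above 0.03 m).
It also fails if it takes over 59 s, if anything falls off the work surface, if the arm or the gripper's body presses on something with over 40 N, if the wrist force passes 120 N, or if a joint passes its speed limit or range.

## Robot

A 7-joint arm with a two-finger parallel gripper is mounted at the origin on the work surface. World frame = base frame: x ahead of the robot, y to its left, z up, the work surface at z = 0. Lengths are in m, angles in degrees, forces in N, time in s.
With the tool pointing down it reaches from about 0.4 to 0.85 m from the base axis. Payload 4.5 kg.
Tool frame: the origin (TCP) lies on the mounting face of the last link; the fingertips stand 173 mm ahead of it and the grasp point (between the pads) lies 155 mm ahead of it (robot.tips_ahead is the distance from the TCP to the fingertips, in m); z points along the fingers, y is the line along which they close (so a half turn about z gives the same grasp; the last joint's range is limited). The gripper opens to 85 mm and grips with 20 to 120 N. Pads are 22 mm wide; open, the fingers measure 114 mm over their backs; the gripper's body (76 mm by 85 mm) begins 54 mm behind the grasp point. The pads swing forward as they close: fully open they stand 13 mm farther back than shut.
Start: joints at [-71.345, 39.483, -11.15, 89.685, 9.013, 51.709, -12.324], TCP at [0.18, 0.599, 0.405] pointing down, gripper open.
Joint ranges: [-172.22, 172.22], [-26.19, 119.32], [-84.43, 86.54], [7.71, 146.69], [-57.33, 237.33], [2.42, 119.75], [-152.13, 152.13]. Speed limits (degrees/s): [147.25, 147.25, 180, 180, 180, 180, 180].

## Interface

Orientations are given as a 3x3 rotation matrix whose columns are the frame's x, y, z axes.
In Python, from workcell import robot, viewer gives the robot as it stands.
- The arm moves only by the tool arm_command, never from a script. Its argument "moves" is text: rows parted by semicolons, each of 7 numbers parted by spaces: the closure, from -1 (fully open) to 1 (shut), then the shift along the tool's x, y, z normalised to -1 to 1, where 1 is 0.3 m, then the turn, a rotation vector about the tool's x, y, z normalised to -1 to 1, where 1 is 180 degrees. A call has 1 to 12 rows; each row is the pose to reach, as a shift and turn from the pose commanded when the call began, along the tool's axes at that moment, turning the shorter way round; what a row does not reach only later rows make up. A row lasts 1/8 s, in which the tool goes at most 62.5 mm and 10.7 degrees, less where a joint would pass 70% of its speed; a pose out of reach is approached as far as the arm can. A call with a number of a shift or a turn outside -1 to 1 is refused whole. A call with a gripper value outside its range is refused whole. The fingers move at their own pace and stop on an object; the grip force is fixed at half the most. Time passes only in rows, so rows that repeat a pose let the fingers close. It gives the time, the measured TCP pose, the force, the opening and the grip force at its end, in the units of the state.
- robot.observe(): the state, without advancing time (a new reading comes with each control period).
- viewer.camera(name): name is "scene" or "top" or "wrist"; returns the picture (384x512x3 uint8, red, green, blue); there is no depth.
- viewer.get_calibration(name): a dict with "fx", "fy", "cx", "cy" (pixels), "k1" (the pictures are not rectified: a ray, as slopes to the right and down, at radius r is drawn at 1 + k1 r^2 times it, then the intrinsics apply), "R" (3x3) and "t" (3): a world point X has camera coordinates R X + t. Camera axes: x right, y down, z forward; pixel columns grow to the right and rows downward; lengths in m; the calibration is good to about 2 mm. A picture is of the moment at which its call begins: read the wrist's pose just before it. get_calibration takes no time and is no camera call; for the wrist camera it gives the pose at the moment of the call.
- robot.finish_job(): hands the job in; it is judged then, once.
The state is a dict: "clock": time; "joint_pos": joint angles; "dq": joint speeds; "joint_efforts": joint torques, N m; "tool_pos": TCP position; "tool_rot": TCP orientation; "force": force on the tool from outside, world axes, zero at the start; "wrist_torque": the same for the moment, N m; "gripper_width": finger opening in m; "finger_force": force on a finger pad.
Only numpy, scipy, OpenCV 4.12 (cv2) and the standard library are available. Lean on these libraries where they do the work, as an engineer would, in place of code of your own. Each camera call takes 0.05 s, during which the arm holds its last target. There are 200 camera calls.

## Working session

There is one attempt and no reset: what is moved stays moved. The work goes in short steps, Python scripts to look and compute and a tool call to move; the robot and the scene stay as the last step left them, time stands still between calls to the robot, and variables do not carry over. Pictures are saved under pics/ and viewed, at most 10 in all, crops included, and the job is handed in when it is done.

Besides the shell and the picture viewer there is one more tool, called after ">>>" as name(argument=value, ...) on one line, values as JSON. arm_command: Moves the arm, as the interface text tells. Scaled input: -1 to 1 covers 0.3 m each way for a shift and 180 degrees each way for a turn. Its arguments: {"type":"object","properties":{"moves":{"type":"string"}},"required":["moves"]}

```bash
mkdir -p pics; ls
python3 - <<'E'
from workcell import robot, viewer
import cv2
for n in ("top","scene"):
    im=viewer.camera(n); cv2.imwrite(f"pics/{n}0.png",im[:,:,::-1]); 
    c=viewer.get_calibration(n); print(n,c)
s=robot.observe(); print(s["tool_pos"],s["tool_rot"],s["clock"],robot.tips_ahead)
E
```

```text
pics
top {'fx': 396.5018959239007, 'fy': 396.5018959239007, 'cx': 253.8435430128945, 'cy': 195.2088580816892, 'k1': 0.005788024196459957, 'R': array([[ 0.00458158, -0.99997934,  0.00450968],
       [-0.99457598, -0.00502535, -0.10389114],
       [ 0.10391166, -0.00400924, -0.99457845]]), 't': array([-0.02464415,  0.57700687,  1.45766147])}
scene {'fx': 499.23056678683446, 'fy': 499.23056678683446, 'cx': 256.56908436594034, 'cy': 188.83912394543788, 'k1': 0.04169102201525868, 'R': array([[ 0.75532017,  0.65523834, -0.0124164 ],
       [ 0.43690622, -0.51758046, -0.73567888],
       [-0.48847149,  0.5502483 , -0.67721667]]), 't': array([-0.43132997, -0.16594887,  1.84323088])}
[0.1797235  0.59828764 0.40394744] [[-9.57757879e-01  2.87575570e-01 -3.69297845e-04]
 [ 2.87575777e-01  9.57756400e-01 -1.68849915e-03]
 [-1.31873731e-04 -1.72337448e-03 -9.99998506e-01]] 0.1 0.1734
```

View pics/top0.png

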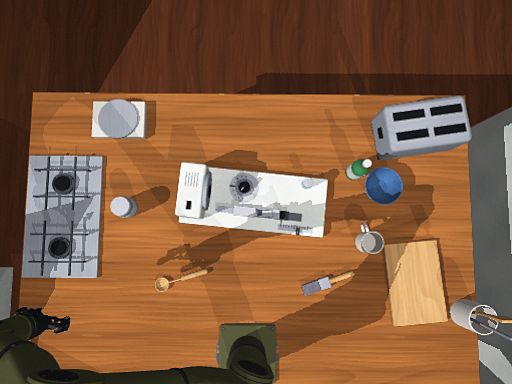

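View pics/scene0.png

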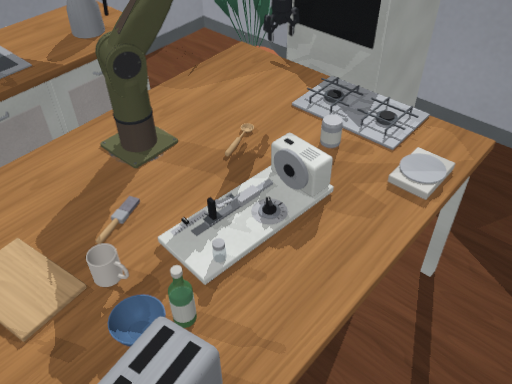

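The top view shows the slicer: deck end at about (328,180)/(324,237), dial at (244,187), post at (290,217). The scene view shows the post at (212,208) and the dial at (269,205). I'll enlarge both.

```bash
cat > h.py <<'E'
import numpy as np, cv2
from workcell import robot, viewer
def undist(c,u,v):
    d=np.array([(u-c["cx"])/c["fx"],(v-c["cy"])/c["fy"]]); p=d.copy()
    for _ in range(10): p=d/(1+c["k1"]*(p@p))
    return p
def ray(c,u,v):
    R=np.array(c["R"]);t=np.array(c["t"]);p=undist(c,u,v)
    return -R.T@t, R.T@np.array([p[0],p[1],1])
def onplane(c,u,v,z):
    o,d=ray(c,u,v); return o+d*(z-o[2])/d[2]
def tri(rays):
    A=0;b=0
    for o,d in rays:
        d=d/np.linalg.norm(d);P=np.eye(3)-np.outer(d,d);A=A+P;b=b+P@o
    return np.linalg.solve(A,b)
def proj(c,X):
    p=np.array(c["R"])@X+np.array(c["t"]);p=p[:2]/p[2];p=p*(1+c["k1"]*(p@p))
    return p*c["fx"]+np.array([c["cx"],c["cy"]])
E
python3 - <<'E'
import cv2,numpy as np
t=cv2.imread("pics/top0.png")[155:245,170:335]; s=cv2.imread("pics/scene0.png")[130:280,150:345]
t=cv2.resize(t,None,fx=4,fy=4,interpolation=cv2.INTER_CUBIC)
s=cv2.resize(s,None,fx=4,fy=4,interpolation=cv2.INTER_CUBIC)
cv2.imwrite("pics/t1.png",t);cv2.imwrite("pics/s1.png",s)
from h import *
c=viewer.get_calibration("top")
for uv in [(328,180),(324.5,237)]: print(onplane(c,*uv,.03))
# white mask deck
im=cv2.imread("pics/top0.png");hsv=cv2.cvtColor(im,cv2.COLOR_BGR2HSV)
m=((hsv[...,1]<45)&(hsv[...,2]>90)).astype(np.uint8); m[:, :210]=0; m[:,345:]=0; m[:155]=0;m[250:]=0
m=cv2.morphologyEx(m,cv2.MORPH_CLOSE,np.ones((9,9)))
cs,_=cv2.findContours(m,0,2);k=max(cs,key=cv2.contourArea)
a=cv2.approxPolyDP(k,4,True)[:,0];print(a.tolist())
for p in a: print(p,onplane(c,*map(float,p),.03).round(4))
E
```

```text
[ 0.63619221 -0.3011724   0.03      ]
[ 0.42241302 -0.28497739  0.03      ]
[[210, 167], [210, 225], [322, 236], [326, 179]]
[210 167] [0.6835 0.1443 0.03  ]
[210 225] [0.4648 0.1408 0.03  ]
[322 236] [ 0.4261 -0.2757  0.03  ]
[326 179] [ 0.64   -0.2937  0.03  ]
```

View pics/t1.png

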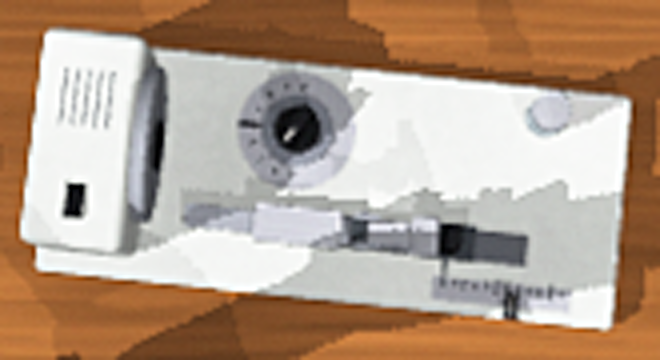

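View pics/s1.png

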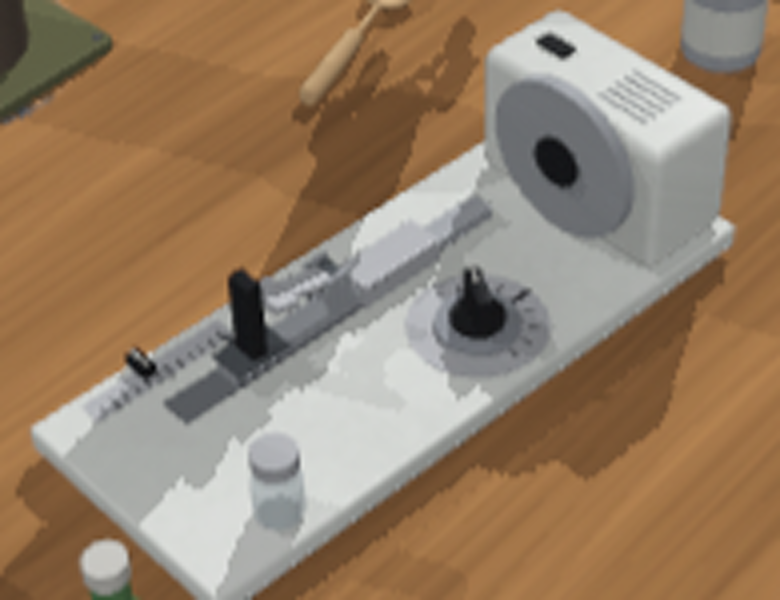

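```bash
cat >> h.py <<'E'
def rel(P,Rt=None):
    """shift/turn (normalised) from present pose to TCP P, orientation Rt"""
    from scipy.spatial.transform import Rotation as Ro
    s=robot.observe();R=np.array(s["tool_rot"])
    d=R.T@(np.array(P)-s["tool_pos"])/0.3
    r=np.zeros(3) if Rt is None else Ro.from_matrix(R.T@Rt).as_rotvec()/np.pi
    return d.round(4),r.round(4)
def down(yaw): # tool pointing down, tool y along (−sin,cos) of yaw: slicer y ; x = y×z
    y=np.array([-np.sin(yaw),np.cos(yaw),0]);z=np.array([0,0,-1.]);return np.stack([np.cross(y,z),y,z],1)
E
python3 - <<'E'
from h import *
c=viewer.get_calibration("top"); f=lambda u,v:((u+.5)/4-.5+170,(v+.5)/4-.5+155)
P=lambda u,v,z:onplane(c,*f(u,v),z)
a,b=P(630,98,.03),P(612,328,.03);e=P(35,270,.03);g=P(148,47,.03)
print(a,b,e,g,np.linalg.norm(a-b))
for d in (e-b,g-a): print(np.degrees(np.arctan2(-d[0],d[1])))
yaw=np.mean([np.arctan2(-d[0],d[1]) for d in (e-b,g-a)]);x=np.array([np.cos(yaw),np.sin(yaw),0]);y=np.array([-np.sin(yaw),np.cos(yaw),0])
o=(a+b)/2+.21*y;o[2]=0
def L(n,p): d=p-o;print(n,p.round(4),"slicer",round(d@x,4),round(d@y,4))
print("yaw",np.degrees(yaw),o)
L("dial",P(296,127,.074)); L("post",P(456,236,.118)); L("rider",P(512,299,.042));L("jar",P(548,112,.065));L("ptr",P(444,270,.04))
D=P(296,127,.074); t=D+0;t[2]=.40
print(rel(t,down(yaw)))
E
```

```text
[ 0.63950628 -0.29792063  0.03      ] [ 0.42376467 -0.27803012  0.03      ] [0.47498415 0.25856946 0.03      ] [0.68577675 0.1570639  0.03      ] 0.21665658589244413
-5.452475245626634
-5.806833872158639
yaw -5.629654558892637 [ 0.55223605 -0.07898826  0.        ]
dial [0.6048 0.0157 0.074 ] slicer 0.043 0.0994
post [ 0.5034 -0.1264  0.118 ] slicer -0.0439 -0.052
rider [ 0.4499 -0.184   0.042 ] slicer -0.0915 -0.1145
jar [ 0.621  -0.2156  0.065 ] slicer 0.0818 -0.1292
ptr [ 0.4764 -0.1214  0.04  ] slicer -0.0713 -0.0497
(array([-1.9153, -1.4523,  0.0159]), array([-0.0006, -0.    , -0.0616]))
```

>>> arm_command(moves="-1 -0.2 -0.15 0 0 0 0;-1 -0.4 -0.3 0 0 0 0;-1 -0.6 -0.45 0 0 0 0;-1 -0.75 -0.6 0 0 0 0;-1 -0.9 -0.7 0 0 0 0;-1 -1 -0.75 0 0 0 0;-1 -1 -0.75 0 0 0 0")

```text
clock: 0.98
tool_pos: [0.4061, 0.2914, 0.4042]
tool_rot: [[-0.954, 0.299, 0.001], [0.299, 0.954, -0.004], [-0.002, -0.003, -1.0]]
force: [-1.4, 0.9, 0.1]
gripper_width: 0.0855
finger_force: 0.0
```

>>> arm_command(moves="-1 -0.15 -0.12 0 0 0 -0.02;-1 -0.3 -0.24 0 0 0 -0.04;-1 -0.45 -0.36 0 0 0 -0.0616;-1 -0.6 -0.5 0 0 0 -0.0616;-1 -0.75 -0.6 0 0 0 -0.0616;-1 -0.91 -0.7 0 0 0 -0.0616;-1 -0.91 -0.7 0 0 0 -0.0616;-1 -0.91 -0.7 0 0 0 -0.0616;-1 -0.91 -0.7 0 0 0 -0.0616")

```text
clock: 2.1
tool_pos: [0.6027, 0.0193, 0.4047]
tool_rot: [[-0.996, 0.095, -0.001], [0.095, 0.996, 0.001], [0.001, 0.001, -1.0]]
force: [0.2, 0.6, -0.2]
gripper_width: 0.0852
finger_force: 0.0
```

Run:
```python
from h import *
s=robot.observe();print(s["clock"],s["tool_pos"],s["tool_rot"],s["force"])
c=viewer.get_calibration("wrist");im=viewer.camera("wrist");np.savez("w1.npz",im=im,**c)
print(c, proj(c,np.array([.6048,.0157,.074])))
cv2.imwrite("pics/w1.png",cv2.resize(im[:,:,::-1],(800,600),interpolation=cv2.INTER_CUBIC))
```

```text
2.1 [0.60265717 0.01933105 0.40467398] [[-9.95505315e-01  9.47013433e-02 -9.07659372e-04]
 [ 9.47002722e-02  9.95505157e-01  1.15823513e-03]
 [ 1.01326601e-03  1.06707364e-03 -9.99998917e-01]] [ 0.24989062  0.64563603 -0.21789829]
{'fx': 304.93597720217093, 'fy': 304.93597720217093, 'cx': 251.49044073041722, 'cy': 194.5857454995893, 'k1': -0.07370113273530517, 'R': array([[ 0.09541593,  0.99543602,  0.0017126 ],
       [ 0.95064943, -0.09163297,  0.29642714],
       [ 0.29523119, -0.02665579, -0.95505393]]), 't': array([-0.07847176, -0.60898052,  0.2029802 ])} [246.57096113 181.29714017]
```

View pics/w1.png

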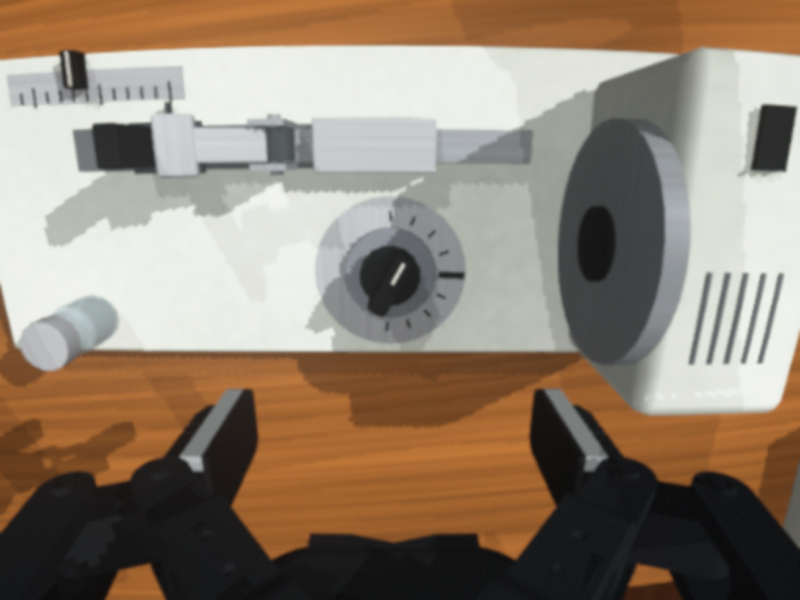

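The wrist view shows the pointer line from (404,263) to (392,285) and the long mark at (452,275) to its right. The scale plate is centred at about (390,270), the rider line at (67,70) and the leg pointer at (168,106).

Run:
```python
from h import *
w=dict(np.load("w1.npz"));c=w;im=w["im"]
Q=lambda u,v,z:onplane(c,(u+.5)*.64-.5,(v+.5)*.64-.5,z)
# white line on dial
x0,y0=int(365*.64),int(245*.64);r=im[y0:int(315*.64),x0:int(425*.64)].min(2)
m=(r>110).astype(np.uint8);n,l,st,ce=cv2.connectedComponentsWithStats(m)
for i in range(1,n):print(st[i],ce[i]+[x0,y0])
e=np.array([-np.sin(np.radians(-5.63)),np.cos(np.radians(-5.63)),0]);xx=np.array([e[1],-e[0],0])
a,b=Q(405,263,.074),Q(392,285,.074);d=a-b;print("line",a,b,np.linalg.norm(d),"dial angle",np.arctan2(d@e,-d@xx))
for z in(.03,.035):print("plate",Q(390.5,270,z),np.linalg.norm(Q(316,270,z)-Q(465,270,z)))
print("bar ends",Q(404,257,.074),Q(376,313,.06),"long mark",Q(440,275,.033),Q(465,275,.033))
print("far end",Q(372,304,.074))
p,q=Q(130,348.5,.03),Q(560,351,.03);d=q-p;print("deck edge yaw",np.degrees(np.arctan2(-d[0],d[1])))
p,q=Q(12,104,.031),Q(183,97,.031);
print("rider",Q(68,70,.042),"leg ptr",Q(168,106,.04))
```

```text
[ 0  0 14  8 53] [237.0754717  158.11320755]
[17 13  9 13 44] [254.15909091 175.06818182]
[31 39  8  6 19] [268.31578947 198.42105263]
[ 0 42  3  3  6] [233.66666667 199.33333333]
line [0.59239578 0.02952636 0.074     ] [0.60617072 0.01979143 0.074     ] 0.016867651077338296 dial angle 0.5169552917689857
plate [0.60629017 0.01862953 0.03      ] 0.11057486400926304
plate [0.60513198 0.01876149 0.035     ] 0.10897004944441438
bar ends [0.5884229  0.02923543 0.074     ] [0.62884951 0.00641546 0.06      ] long mark [0.61283373 0.05466909 0.033     ] [0.61458395 0.07307311 0.033     ]
far end [0.61781695 0.00539862 0.074     ]
deck edge yaw -5.780257320975382
rider [ 0.44546725 -0.18197792  0.042     ] leg ptr [ 0.47715927 -0.11833804  0.04      ]
```

>>> arm_command(moves="-1 -0.01 0 0.1 0 0 0.05;-1 -0.01 0 0.2 0 0 0.1;-1 -0.01 0 0.3 0 0 0.15;-1 -0.011 -0.003 0.4 0 0 0.172;-1 -0.011 -0.003 0.45 0 0 0.172;-1 -0.011 -0.003 0.45 0 0 0.172;-1 -0.011 -0.003 0.45 0 0 0.172")

```text
clock: 3.02
tool_pos: [0.6071, 0.0162, 0.2708]
tool_rot: [[-0.803, 0.595, 0.002], [0.595, 0.803, 0.001], [-0.001, 0.002, -1.0]]
force: [0.2, 0.1, 0.0]
gripper_width: 0.0854
finger_force: 0.0
```

Run:
```python
from h import *
s=robot.observe();print(s["joint_pos"],s["tool_pos"],s["force"])
print(rel([.606,.018,.22],down(np.radians(-36.5))))
c=viewer.get_calibration("wrist");im=viewer.camera("wrist");np.savez("w2.npz",im=im,**c)
cv2.imwrite("pics/w2.png",cv2.resize(im[:,:,::-1],(640,480),interpolation=cv2.INTER_CUBIC))
```

```text
[-1.53959554 48.29967193 -7.69963609 99.07531845 10.49101858 33.20472245
 37.98569554] [0.60710292 0.01621897 0.27081366] [0.19141075 0.08277436 0.03108195]
(array([0.0067, 0.0023, 0.1694]), array([ 0.0005,  0.0004, -0.0002]))
```

View pics/w2.png

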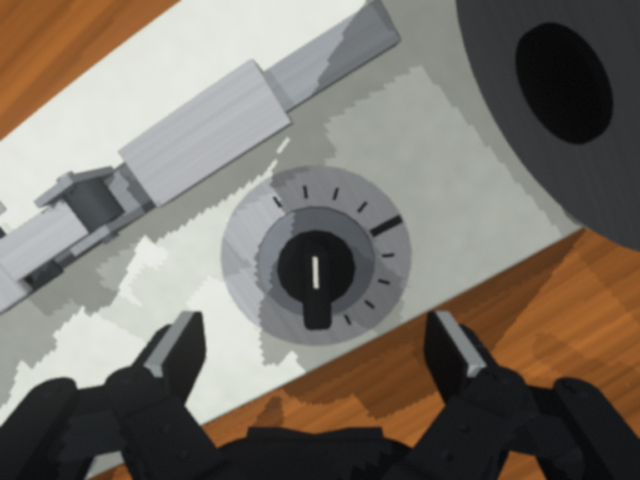

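The bar at (316,290) is vertical and centred between the fingers. I'll descend, grip, then turn.

>>> arm_command(moves="-1 0.005 0.002 0.08 0 0 0;-1 0.005 0.002 0.17 0 0 0;-1 0.005 0.002 0.17 0 0 0;0.5 0.005 0.002 0.17 0 0 0;1 0.005 0.002 0.17 0 0 0;1 0.005 0.002 0.17 0 0 0;1 0.005 0.002 0.17 0 0 0;1 0.005 0.002 0.17 0 0 0;1 0.005 0.002 0.17 0 0 0")

```text
clock: 4.2
tool_pos: [0.6063, 0.0178, 0.2194]
tool_rot: [[-0.803, 0.596, 0.002], [0.596, 0.803, 0.001], [-0.001, 0.002, -1.0]]
force: [-0.1, 1.0, 5.4]
gripper_width: 0.0135
finger_force: 60.4
```

Run:
```python
from h import *
s=robot.observe();print(s["tool_pos"],s["force"],s["wrist_torque"],s["gripper_width"],s["finger_force"])
print(rel([.606,.018,.22],down(np.radians(-5.65)-1.6)))
```

```text
[0.60630972 0.01777013 0.21936546] [-0.0836552   1.00306536  5.41416097] [ 0.25278835 -0.114887   -0.03055628] 0.013467914841047915 60.37400722503662
(array([ 0.0013,  0.    , -0.0021]), array([ 0.0007, -0.    ,  0.3375]))
```

>>> arm_command(moves="1 0 0 -0.003 0 0 0.05;1 0 0 -0.003 0 0 0.1;1 0 0 -0.003 0 0 0.15;1 0 0 -0.003 0 0 0.2;1 0 0 -0.003 0 0 0.25;1 0 0 -0.003 0 0 0.3;1 0 0 -0.003 0 0 0.3375;1 0 0 -0.003 0 0 0.3375;1 0 0 -0.003 0 0 0.3375;1 0 0 -0.003 0 0 0.3375")

```text
clock: 5.45
tool_pos: [0.6078, 0.0186, 0.2195]
tool_rot: [[0.127, 0.992, 0.006], [0.992, -0.127, 0.002], [0.002, 0.006, -1.0]]
force: [6.0, 3.0, -5.4]
gripper_width: 0.013
finger_force: 59.3
```

>>> arm_command(moves="1 0 0 0 0 0 0;-1 0 0 0 0 0 0;-1 0 0 0 0 0 0;-1 0 0 0 0 0 0;-1 0 0 0 0 0 0;-1 0 0 -0.15 0 0 0;-1 0 0 -0.3 0 0 0;-1 0 0 -0.3 0 0 0;-1 0 0 -0.3 0 0 0")

```text
clock: 6.58
tool_pos: [0.6054, 0.0174, 0.3092]
tool_rot: [[0.128, 0.992, -0.001], [0.992, -0.128, 0.0], [0.0, -0.001, -1.0]]
force: [-0.8, -0.2, -1.3]
gripper_width: 0.0853
finger_force: 0.0
```

Run:
```python
from h import *
s=robot.observe();print(s["clock"],s["joint_pos"],s["tool_pos"],s["tool_rot"][:,1])
c=viewer.get_calibration("wrist");im=viewer.camera("wrist");np.savez("w3.npz",im=im,**c)
cv2.imwrite("pics/w3.png",cv2.resize(im[:,:,::-1],(640,480),interpolation=cv2.INTER_CUBIC))
print(rel([.5034,-.1264,.40],down(np.radians(-5.65))))
```

```text
6.575 [-11.55305145  45.48310661   9.90119437  98.67587947 -11.80805809
  36.90746009  -2.41171103] [0.60537212 0.01741062 0.30923427] [ 9.91822950e-01 -1.27618254e-01 -9.04127780e-04]
(array([-0.5189, -0.2759, -0.304 ]), array([-6.000e-04, -5.000e-04, -5.093e-01]))
```

View pics/w3.png

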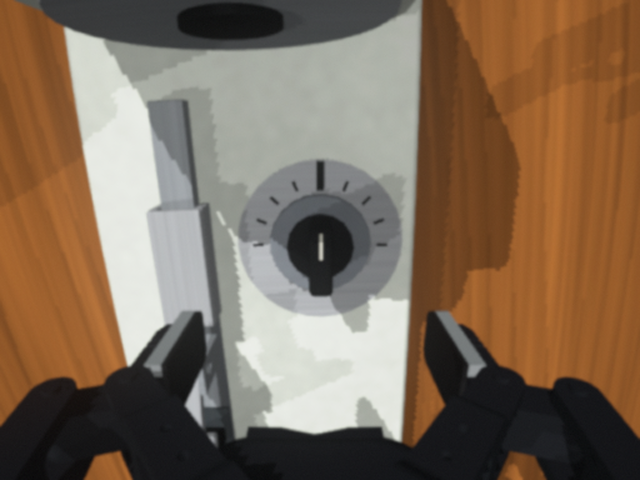

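The pointer at (320,246) is aimed at the long mark at (320,176), so the dial is set. Next, over the post.

>>> arm_command(moves="-1 -0.06 -0.03 -0.1 0 0 -0.055;-1 -0.12 -0.06 -0.2 0 0 -0.11;-1 -0.18 -0.09 -0.3 0 0 -0.165;-1 -0.24 -0.12 -0.3 0 0 -0.22;-1 -0.3 -0.15 -0.3 0 0 -0.275;-1 -0.36 -0.18 -0.3 0 0 -0.33;-1 -0.42 -0.21 -0.3 0 0 -0.385;-1 -0.48 -0.25 -0.3 0 0 -0.44;-1 -0.519 -0.276 -0.3 0 0 -0.48;-1 -0.519 -0.276 -0.3 0 0 -0.509;-1 -0.519 -0.276 -0.3 0 0 -0.509;-1 -0.519 -0.276 -0.3 0 0 -0.509")

```text
clock: 8.12
tool_pos: [0.5037, -0.1264, 0.3989]
tool_rot: [[-0.995, 0.101, -0.001], [0.101, 0.995, 0.001], [0.001, 0.001, -1.0]]
force: [-0.6, 0.5, -0.9]
gripper_width: 0.085
finger_force: 0.0
```

Run:
```python
from h import *
s=robot.observe();print(s["clock"],s["joint_pos"],s["tool_pos"],s["tool_rot"][:,1])
c=viewer.get_calibration("wrist");im=viewer.camera("wrist");np.savez("w4.npz",im=im,**c)
cv2.imwrite("pics/w4.png",cv2.resize(im[:,:,::-1],(800,600),interpolation=cv2.INTER_CUBIC))
```

```text
8.125 [ 20.12831761  32.6207304  -17.64589639 107.96356608  14.19507976
  41.61264901  78.62492302] [ 0.50372814 -0.12635275  0.39888957] [1.00767641e-01 9.94909833e-01 5.53120918e-04]
```

View pics/w4.png

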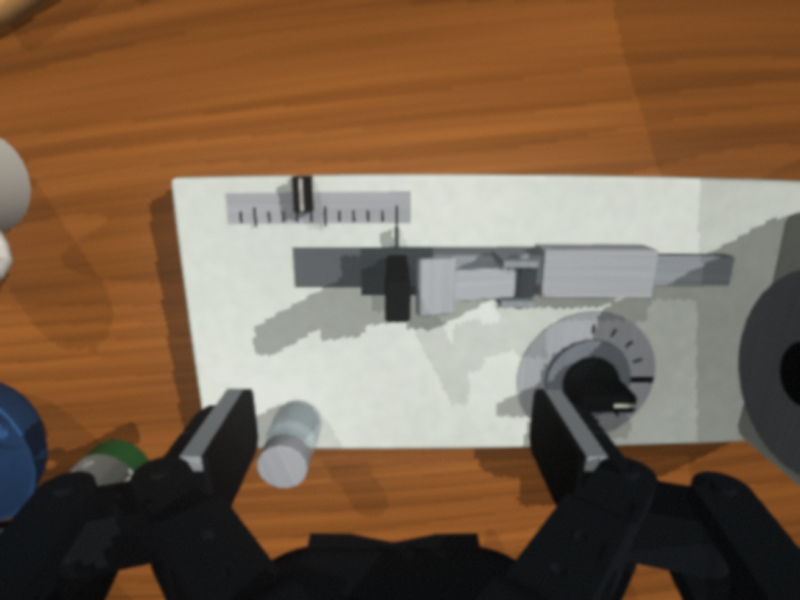

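The view shows the post top's far edge at (398,321), x from 385 to 411, the leg pointer at column 397 around row 225, and the rider's white line at (304,195).

Run:
```python
from h import *
w=dict(np.load("w4.npz"));c=w;g=w["im"].astype(float).mean(2)
Q=lambda u,v,z:onplane(c,(u+.5)*.64-.5,(v+.5)*.64-.5,z)
yaw=np.radians(-5.7);e=np.array([-np.sin(yaw),np.cos(yaw),0]);x=np.array([np.cos(yaw),np.sin(yaw),0])
# sub-pixel columns: rider white line, pointer
print(g[118:136,186:204:1].astype(int)[::3]); print(g[132:162:3,244:264].astype(int))
p,q=Q(180,178,.03),Q(690,178,.03)
for a,b in (((200,179),(690,178)),((235,223),(408,223)),((230,448),(500,446)),((300,248),(380,248))):
    d=Q(*b,.03)-Q(*a,.03);print("yaw",np.degrees(np.arctan2(-d[0],d[1])))
R=Q(304,195,.042);T=Q(397.5,235,.038);A,B=Q(385,321,.118),Q(411,321,.118);F=Q(398,257,.043)
print("rider",R,"ptr",T,"post +x edge",A,B,"foot",F)
for n,P in(("r",R),("p",T),("post",(A+B)/2)):print(n,P@x,P@e)
print("ext",T@e-R@e,((A+B)/2-R)@e)
print(rel((A+B)/2-.012*x+[0,0,.155],down(yaw)))
```

```text
[[117  78  50  47  83 136 158 130  77  42  37  39  55  98 150 179 192 201]
 [121  87  54  46  74 122 146 128  81  47  38  38  49  92 145 176 186 193]
 [108  84  55  43  62 105 137 128  87  51  39  38  43  74 120 146 154 156]
 [108  86  58  44  60 102 137 131  93  54  41  39  41  67 108 137 148 152]
 [111  89  61  46  54  94 137 142 104  61  42  39  41  61  98 131 147 150]
 [112  92  63  47  49  87 137 150 116  69  45  42  43  57  93 128 145 150]]
[[165 165 165 165 165 165 165 164 149 124 129 154 164 165 166 166 167 168
  184 205]
 [125 135 154 160 160 160 159 158 141 109 115 146 159 160 160 161 161 163
  179 202]
 [108 116 148 160 162 162 161 159 142 109 116 146 161 162 161 161 162 164
  179 202]
 [131 138 159 168 168 167 168 166 147 113 118 151 166 167 168 167 166 171
  185 205]
 [213 212 211 210 210 210 211 206 184 144 149 190 211 214 216 215 214 215
  216 217]
 [211 205 202 197 186 178 181 183 154 108 115 163 197 212 217 217 218 217
  218 217]
 [163 158 158 157 157 160 174 182 153 109 112 159 189 203 212 217 217 216
  216 216]
 [160 158 159 158 158 158 157 155 134 104 113 158 188 198 202 206 211 215
  214 215]
 [167 156 154 153 152 149 147 143 124  98 106 147 176 183 185 187 194 201
  204 204]
 [ 83  79  79  79  77  77  76  74  72  71  70  75  78  79  79  80  80  81
   81  83]]
yaw -5.444169533806204
yaw -6.055320762417211
yaw -5.188363303388566
yaw -5.950769026421332
rider [ 0.44549872 -0.17941461  0.042     ] ptr [ 0.47965425 -0.11942535  0.038     ] post +x edge [ 0.51416585 -0.13063853  0.118     ] [ 0.51564262 -0.11622811  0.118     ] foot [ 0.49418174 -0.12057059  0.043     ]
r 0.4611154017854208 -0.1342806893667225
p 0.48914392813034097 -0.0711957150577009
post 0.524617696163563 -0.07168285344748335
ext 0.06308497430902159 0.06259783591923916
(array([0.0037, 0.0129, 0.4202]), array([ 0.0001, -0.0003, -0.0003]))
```

>>> arm_command(moves="-1 0.004 0.013 0.15 0 0 0;-1 0.004 0.013 0.3 0 0 0;-1 0.004 0.013 0.42 0 0 0;-1 0.004 0.013 0.43 0 0 0;0.5 0.004 0.013 0.43 0 0 0;1 0.004 0.013 0.43 0 0 0;1 0.004 0.013 0.43 0 0 0;1 0.004 0.013 0.43 0 0 0;1 0.004 0.013 0.43 0 0 0")

```text
clock: 9.3
tool_pos: [0.5031, -0.1236, 0.2716]
tool_rot: [[-0.995, 0.101, 0.001], [0.101, 0.995, -0.002], [-0.001, -0.002, -1.0]]
force: [-0.8, -2.7, 6.4]
gripper_width: 0.0128
finger_force: 59.0
```

>>> arm_command(moves="1 0 -0.04 0 0 0 0;1 0 -0.08 0 0 0 0;1 0 -0.12 0 0 0 0;1 0 -0.16 0 0 0 0;1 0 -0.19 0 0 0 0;1 0 -0.215 0 0 0 0;1 0 -0.215 0 0 0 0;1 0 -0.215 0 0 0 0;1 0 -0.215 0 0 0 0")

```text
clock: 10.42
tool_pos: [0.497, -0.1853, 0.2716]
tool_rot: [[-0.995, 0.098, 0.002], [0.098, 0.995, 0.002], [-0.002, 0.002, -1.0]]
force: [-1.5, 3.3, 6.6]
gripper_width: 0.0128
finger_force: 59.2
```

Run:
```python
from h import *
s=robot.observe();print(s["clock"],s["tool_pos"],s["gripper_width"],s["finger_force"],s["force"])
c=viewer.get_calibration("wrist");im=viewer.camera("wrist");np.savez("w5.npz",im=im,**c)
print(proj(c,np.array([.4455,-.1814,.042])))
u=viewer.camera("top");sc=viewer.camera("scene");np.savez("ts5.npz",t=u,s=sc)
a=cv2.resize(im[:,:,::-1][0:300,100:500],(800,600),interpolation=cv2.INTER_CUBIC)
b=cv2.resize(sc[:,:,::-1][170:260,150:250],(330,300),interpolation=cv2.INTER_CUBIC); a[300:,470:]=b
cv2.imwrite("pics/w5.png",a)
```

```text
10.425 [ 0.49701237 -0.18530508  0.27156786] 0.012844811579399368 59.23486590385437 [-1.52133527  3.26321359  6.6266729 ]
[247.16860566 139.46531826]
```

View pics/w5.png

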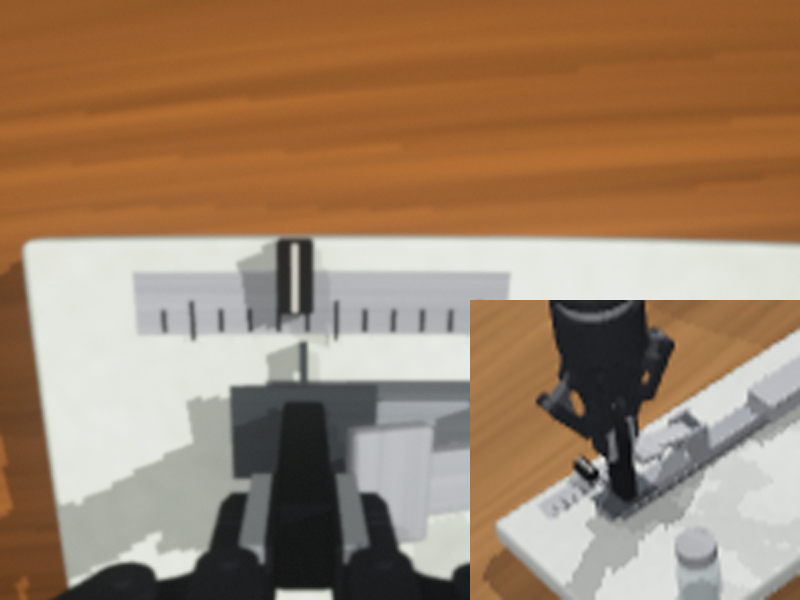

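The pointer (303,360) is 8 crop pixels from the rider line (295,278), about 2.7 mm short. I'll pull a little more.

>>> arm_command(moves="1 0 -0.009 0 0 0 0;1 0 -0.009 0 0 0 0;1 0 -0.009 0 0 0 0;1 0 -0.009 0 0 0 0")

```text
clock: 11.08
tool_pos: [0.4968, -0.1879, 0.2716]
tool_rot: [[-0.995, 0.098, 0.002], [0.098, 0.995, 0.002], [-0.002, 0.002, -1.0]]
force: [0.2, 3.3, 7.2]
gripper_width: 0.0128
finger_force: 59.2
```

```bash
cat > m.py <<'E'
from h import *
s=robot.observe();print(s["clock"],s["tool_pos"],s["gripper_width"],s["finger_force"],s["force"])
c=viewer.get_calibration("wrist");im=viewer.camera("wrist");g=im.astype(float).mean(2);np.savez("w6.npz",im=im,**c)
r=proj(c,np.array([.4455,-.1814,.042]));v,u=int(r[1])-2,int(r[0])
row=g[v-4:v+5,u-14:u+15].mean(0);i=3+np.argmax(row[3:-3]-np.minimum.accumulate(row)[3:-3]-1e3*(np.abs(np.arange(3,26)-14)>5))
seg=np.clip(row[i-2:i+3]-row[i-2:i+3].min(),0,None);ur=u-14+i+(seg*np.arange(-2,3)).sum()/seg.sum()
p=proj(c,np.array([.4735,-.1842,.038]));vp=int(p[1])
b=g[vp-5:vp+8,u-12:u+15];print(b[::3].astype(int))
print("rider",r,ur,"row",row.astype(int))
print("tool y of rider line",onplane(c,ur,v,.042))
E
python3 m.py
```

```text
11.075 [ 0.49675912 -0.18791916  0.27157337] 0.012844167846185276 59.22840178012848 [0.21320186 3.33986958 7.23396752]
[[223 221 217 213 208 197 190 186 178 172 158 116  85  89 131 184 206 214
  223 225 226 225 225 224 224 223 220]
 [170 169 167 166 166 166 167 166 166 160 137 102  82  88 131 184 206 214
  221 225 225 225 225 225 226 225 225]
 [165 165 165 166 166 166 166 166 165 159 137 102  82  87 131 183 204 206
  208 209 214 222 225 226 226 226 227]
 [165 167 166 167 166 166 166 166 165 160 137 101  81  86 129 182 202 204
  206 206 209 216 222 225 226 227 227]
 [165 166 166 167 167 166 167 168 165 159 136 102  82  87 130 181 201 203
  204 205 207 212 221 225 225 226 226]]
rider [251.19605309 139.45675526] 250.98833159177985 row [140 140 140 138 122  84  51  42  41  41  41  57 116 179 199 179 115  56
  42  41  41  43  59 106 155 174 177 178 179]
tool y of rider line [ 0.44390797 -0.1813766   0.042     ]
```

Aligned: pointer column 251.2, rider 251.0. Now I'll ease the grip so the fingers can slide.

>>> arm_command(moves="0.7 0 0 0 0 0 0;0.7 0 0 0 0 0 0;0.7 0 0 0 0 0 0")

```text
clock: 11.5
tool_pos: [0.4968, -0.1879, 0.2715]
tool_rot: [[-0.995, 0.098, 0.002], [0.098, 0.995, 0.002], [-0.002, 0.002, -1.0]]
force: [-0.3, 3.7, 6.5]
gripper_width: 0.0132
finger_force: 45.7
```

>>> arm_command(moves="0.68 0 0 0 0 0 0;0.68 0 0 0 0 0 0;0.68 0 0 0 0 0 0")

```text
clock: 11.88
tool_pos: [0.4968, -0.1879, 0.2714]
tool_rot: [[-0.995, 0.098, 0.002], [0.098, 0.995, 0.002], [-0.002, 0.002, -1.0]]
force: [-0.2, 4.8, 7.2]
gripper_width: 0.0142
finger_force: 13.6
```

>>> arm_command(moves="0.665 0 0 0 0 0 0;0.665 0 0 0 0 0 0;0.665 0 0 0 0 0 0")

```text
clock: 12.25
tool_pos: [0.4967, -0.1889, 0.2707]
tool_rot: [[-0.995, 0.099, 0.001], [0.099, 0.995, 0.001], [-0.001, 0.001, -1.0]]
force: [1.4, 4.7, 3.1]
gripper_width: 0.014
finger_force: 2.4
```

>>> arm_command(moves="0.675 0 0 0.01 0 0 0;0.675 0 0 0.02 0 0 0;0.675 0 0 0.03 0 0 0;0.675 0 0 0.04 0 0 0;0.675 0 0 0.05 0 0 0;0.675 0 0 0.05 0 0 0;0.675 0 0 0.05 0 0 0")

```text
clock: 13.12
tool_pos: [0.4967, -0.1895, 0.2561]
tool_rot: [[-0.995, 0.099, 0.002], [0.099, 0.995, -0.001], [-0.002, -0.0, -1.0]]
force: [1.5, 4.0, 10.3]
gripper_width: 0.0139
finger_force: 8.9
```

```bash
python3 m.py
```

```text
13.125 [ 0.49667488 -0.18946727  0.25612747] 0.013903188091586345 8.937624461541418 [ 1.49621297  3.9619847  10.32755299]
[[171 171 170 170 174 192 206 184 127  89  85 109 157 198 216 225 227 227
  227 229 229 228 229 228 228 227 227]
 [168 169 168 169 172 189 204 184 128  89  84 109 157 197 212 217 220 224
  226 228 228 228 229 229 229 229 228]
 [168 168 168 170 173 184 198 180 128  89  84 109 156 195 210 211 210 212
  216 224 229 228 229 229 229 229 229]
 [168 170 169 170 171 171 176 166 123  87  85 108 155 194 208 209 209 210
  215 223 227 228 228 229 229 229 229]
 [169 170 170 170 170 171 174 166 123  89  84 107 156 194 207 209 208 209
  214 223 226 228 228 228 228 229 229]]
rider [254.51892385 142.58675413] 254.38018109934958 row [142 142 141 132 106  68  46  42  43  42  42  53  98 160 194 187 139  78
  47  42  42  42  44  60 108 158 176 179 179]
tool y of rider line [ 0.44395007 -0.18133191  0.042     ]
```

>>> arm_command(moves="0.675 0 0.005 0.01 0 0 0;0.675 0 0.005 0.02 0 0 0;0.675 0 0.005 0.03 0 0 0;0.675 0 0.005 0.04 0 0 0;0.675 0 0.005 0.05 0 0 0;0.675 0 0.005 0.06 0 0 0;0.675 0 0.005 0.07 0 0 0;0.675 0 0.005 0.07 0 0 0;0.675 0 0.005 0.07 0 0 0")

```text
clock: 14.3
tool_pos: [0.4969, -0.1882, 0.2349]
tool_rot: [[-0.995, 0.1, 0.002], [0.1, 0.995, -0.001], [-0.002, -0.0, -1.0]]
force: [0.3, 3.9, 7.2]
gripper_width: 0.0141
finger_force: 6.3
```

```bash
python3 m.py
```

```text
14.3 [ 0.49691973 -0.18820016  0.23485137] 0.014077013451316919 6.303787783544976 [0.29903099 3.93642514 7.21503913]
[[175 169 166 167 167 170 168 165 153 119  89  81  81  96 143 190 207 210
  215 224 227 226 227 228 226 227 227]
 [166 167 167 167 167 167 168 167 155 124  94  81  82  97 142 189 208 210
  211 217 222 224 225 226 227 226 227]
 [166 168 168 168 167 168 169 167 157 128  95  82  80  96 142 188 205 208
  208 207 208 209 215 223 226 227 227]
 [167 168 168 169 168 169 171 170 160 134  99  82  82  97 141 187 204 207
  207 207 207 208 212 220 226 228 227]
 [166 167 167 168 169 176 196 215 208 168 112  83  81  96 141 187 204 205
  206 205 206 207 208 214 223 227 227]]
rider [252.50326372 147.65484591] 252.33840579710144 row [138 135 122  89  56  42  41  41  41  40  42  60 120 182 203 195 157  94
  50  41  41  40  41  42  53  99 150 170 173]
tool y of rider line [ 0.44408048 -0.18134646  0.042     ]
```

>>> arm_command(moves="0.675 0 0.001 0.005 0 0 0;0.675 0 0.001 0.01 0 0 0;0.675 0 0.001 0.013 0 0 0;0.675 0 0.001 0.013 0 0 0;0.675 0 0.001 0.013 0 0 0")

```text
clock: 14.98
tool_pos: [0.4969, -0.188, 0.2312]
tool_rot: [[-0.995, 0.1, 0.002], [0.1, 0.995, -0.001], [-0.002, -0.001, -1.0]]
force: [0.7, 4.1, 10.0]
gripper_width: 0.0141
finger_force: 7.0
```

>>> arm_command(moves="0.675 0 0 0.004 0 0 0;0.675 0 0 0.008 0 0 0;0.675 0 0 0.008 0 0 0;0.675 0 0 0.008 0 0 0")

```text
clock: 15.48
tool_pos: [0.4969, -0.1879, 0.2297]
tool_rot: [[-0.995, 0.1, 0.002], [0.1, 0.995, -0.001], [-0.003, -0.001, -1.0]]
force: [-1.8, 4.8, 18.9]
gripper_width: 0.0142
finger_force: 11.8
```

>>> arm_command(moves="0.675 0 0 0.004 0 0 0;0.68 0 0 0.004 0 0 0;0.685 0 0 0.004 0 0 0;0.685 0 0 0.004 0 0 0")

```text
clock: 15.98
tool_pos: [0.497, -0.1879, 0.2292]
tool_rot: [[-0.995, 0.099, 0.003], [0.099, 0.995, -0.002], [-0.003, -0.001, -1.0]]
force: [-2.3, 4.4, 26.5]
gripper_width: 0.0138
finger_force: 25.1
```

```bash
python3 m.py
python3 - <<'E'
from h import *
a=cv2.resize(np.load("w6.npz")["im"][:,:,::-1][100:300,160:400],(480,400),interpolation=cv2.INTER_CUBIC)
b=cv2.resize(viewer.camera("scene")[:,:,::-1][180:260,160:260],(500,400),interpolation=cv2.INTER_CUBIC)[:,:320]
cv2.imwrite("pics/w7.png",np.hstack([a,b]))
E
```

```text
15.975 [ 0.49695753 -0.18788079  0.22924102] 0.013838264808776047 25.110022206790745 [-2.29649972  4.36280895 26.5428498 ]
[[167 165 165 165 166 166 167 165 152 118  90  81  80  96 141 188 206 210
  215 222 226 226 226 226 225 226 225]
 [166 166 166 166 167 166 166 165 150 118  89  80  81  97 142 188 206 209
  209 214 214 217 221 225 226 226 227]
 [165 167 167 166 166 167 167 165 150 118  89  79  81  96 141 187 204 206
  207 207 207 208 214 221 226 226 226]
 [168 165 167 167 168 167 167 165 154 124  93  81  80  96 141 186 203 204
  205 206 205 206 208 216 223 226 226]
 [166 167 167 167 168 167 169 169 158 132  98  81  81  96 140 186 203 205
  205 205 205 206 207 212 222 225 226]]
rider [252.23601955 148.89330269] 251.97869034406216 row [135 127 102  65  43  40  40  40  40  40  45  76 137 187 201 186 136  75
  45  40  40  40  39  40  49  86 136 163 171]
tool y of rider line [ 0.44399985 -0.18138295  0.042     ]
```

View pics/w7.png

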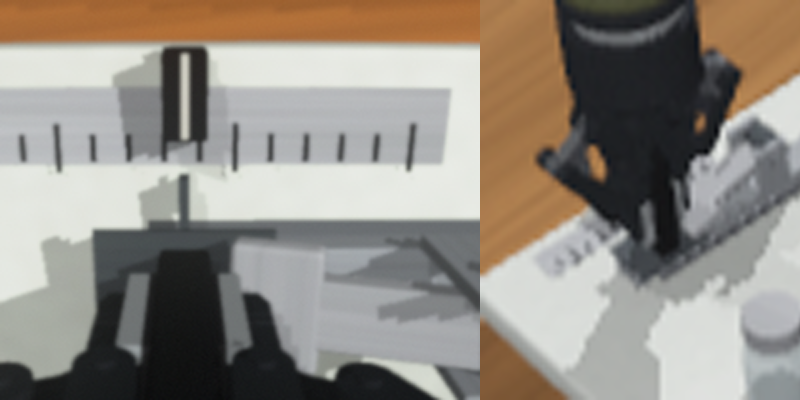

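The pointer and rider line coincide (column 184). The fingertips are at about 56–57 mm and pressing with 26 N, which puts the lever at its stop. Handing in.

```bash
python3 -c "
from workcell import robot
print(robot.finish_job())"
```

```text
the job is handed in; nothing more can be done
None
```

I handed the job in at about 16 s of the 59 s. In the images the dial pointer is on the long mark and the leg pointer lines up with the rider to within about 0.3 mm. By fingertip height and push force the cam lever is down at its stop, and the post is still gripped with about 25 N. The hand-in gave no verdict.

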